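# Switch the vial feeder to its other chute

### The job

The vial feeder's seesaw gate is set to the wrong chute. Press down the raised end of the gate so that it rocks right over to the other side, and only then push the shutter's pin fully to the feeder's left, so that all three waiting vials drop and roll down the other chute. Do not touch the vials yourself, lift nothing, leave the other things on the counter where they stand, and finish clear of everything once the vials lie still in the chute.

Things in the scene. Friction and masses are not known exactly. Their poses are not given: they have to be found in the camera images.
- feeder: the vial feeder, a fixed white and aluminium stand 470 mm long (its y), 90 mm deep: a clear magazine in the middle, under it the shutter, under that the seesaw gate, and a chute at either side. Origin: centre of its underside on the counter; x points away from the robot, y to the feeder's left, z up; yaw varies by 0.25 rad either way. The front pivot post (24 mm wide) ends at x = -53 mm
- gate (a joint): angle (rad) of the seesaw gate, a grey trough 200 mm long (feeder's y), 64 mm wide, pivoted at its middle 75 mm above the counter. A tumbler weight on a stalk behind drops it to one of its stops: +0.25 = left (+y) end raised, vials run to the right chute; -0.25 = right end raised, vials run to the left chute. Starts on either stop. Under 3 N on the raised pad rocks it; past 0 it falls over by itself
- pad_left (a point): centre of the top of the gate's left finger pad, 6 mm thick, 60 mm (x) by 34 mm (y), sticking out of the gate's left end towards the robot (x = -34 to -94 mm in the feeder's frame; this point at x = -70 mm, 100 mm along the gate from the pivot). About 119 mm above the counter when raised, 70 mm when down
- pad_right (a point): the same for the gate's right (-y) finger pad
- shutter (a joint): travel (m) of the steel shutter plate that is the magazine's floor: 0 = shut, 0.088 = fully open (a stop). It slides along the feeder's +y (its left) with about 2 N of friction and stays where it is left; as it opens the vials drop one after another, the rightmost first, the last at about 0.075
- pin_top (a point): centre of the top of the shutter's upright steel pin, 12 mm diameter, 40 mm high (top 184 mm above the counter), on a 16 mm wide, 4 mm thick arm that sticks out of the shutter towards the robot; the pin stands at x = -80 mm in the feeder's frame, 48 mm in front of the magazine, at y = -30 mm when shut, and moves with the shutter
- magazine_top (a point): centre of the open top of the clear magazine with three cells side by side, one vial in each: outside 64 mm (feeder's x) by 86 mm (y), from 146 to 168 mm above the counter, the vials' tops level with its rim
- chute_left (a point): middle of the floor of the left (+y) aluminium chute. Each chute runs from |y| = 104 mm to 227 mm in the feeder's frame and slopes down outward, floor 64 to 33 mm above the counter, 60 mm wide inside, walls 20 mm, an end wall up to 70 mm above the counter; three vials fit in a row
- chute_right (a point): the same for the right (-y) chute
- vial1: the right (-y) of the three waiting closed glass vials lying side by side in the cells of the magazine, axis along the feeder's x, 24 mm diameter, 50 mm long, about 25 g; origin at the vial's centre, x along its axis
- vial2: the middle of the three waiting closed glass vials lying side by side in the cells of the magazine, axis along the feeder's x, 24 mm diameter, 50 mm long, about 25 g; origin at the vial's centre, x along its axis
- vial3: the left (+y) of the three waiting closed glass vials lying side by side in the cells of the magazine, axis along the feeder's x, 24 mm diameter, 50 mm long, about 25 g; origin at the vial's centre, x along its axis
- spare_vial_a: a closed glass vial standing upright on the counter in front of the feeder, 24 mm diameter, 50 mm high; origin under its centre. Leave it alone
- spare_vial_b: a second such vial standing on the counter in front of the feeder, 24 mm diameter, 50 mm high; origin under its centre. Leave it alone
- orange_carton: small carton lying behind the feeder, 45 x 130 x 40 mm; origin under its centre. Leave it alone
- white_carton: small carton lying behind the feeder, 40 x 120 x 45 mm; origin under its centre. Leave it alone
- blue_carton: carton standing beyond the feeder's left end, 50 x 60 x 75 mm high; origin under its centre. Leave it alone
- jar: jar beyond the feeder's right end, 56 mm diameter, 60 mm high; origin under its centre. Leave it alone
- cup: open steel cup in front of the feeder's left chute, 60 mm diameter, 60 mm high; origin under its centre. Leave it alone
Mind the look-alikes: they are no part of the job. What is shaped like the vial3 but yellow is not meant.

How it is judged:
On the way, in this order (a step that is already met when the one before it is completed fails the run):
1. the gate is rocked over to its other stop while the shutter is still shut (distance of pad_left from where it was at the start of the episode above 0.027 m and (value of joint gate above 0.22 rad or value of joint gate below -0.22 rad) and value of joint shutter below 0.01 m), for 0.2 s.
2. the shutter is pushed open (value of joint shutter above 0.08 m), for 0.1 s.
At the end, for the whole second after the job is handed in: The gate rests within 0.03 rad of the stop opposite to the one it started on, the shutter is open by more than 80 mm, and all three vials lie at rest in the chute on the gate's low side (140 to 227 mm from the feeder's middle, inside its walls) (distance of pad_left from where it was at the start of the episode above 0.027 m and (value of joint gate above 0.22 rad or value of joint gate below -0.22 rad) and ((value of joint gate above 0.22 rad and y of vial1 in the frame of feeder between -0.227 and -0.14 m and z of each of vial1, vial2, vial3 in the frame of feeder below 0.085 m and x of vial1 in the frame of feeder between -0.02 and 0.02 m and y of vial2 in the frame of feeder between -0.227 and -0.14 m and x of vial2 in the frame of feeder between -0.02 and 0.02 m and y of vial3 in the frame of feeder between -0.227 and -0.14 m and x of vial3 in the frame of feeder between -0.02 and 0.02 m) or (value of joint gate below -0.22 rad and y of vial1 in the frame of feeder between 0.14 and 0.227 m and z of each of vial1, vial2, vial3 in the frame of feeder below 0.085 m and x of vial1 in the frame of feeder between -0.02 and 0.02 m and y of vial2 in the frame of feeder between 0.14 and 0.227 m and x of vial2 in the frame of feeder between -0.02 and 0.02 m and y of vial3 in the frame of feeder between 0.14 and 0.227 m and x of vial3 in the frame of feeder between -0.02 and 0.02 m)) and value of joint shutter above 0.08 m and linear speed of each of vial1, vial2, vial3 below 0.02 m/s); the robot touches nothing.
It fails at once if the robot touches one of the three waiting vials (contact force between any of the fingers, the arm and vial1 above 0.5 N or contact force between any of the fingers, the arm and vial2 above 0.5 N or contact force between any of the fingers, the arm and vial3 above 0.5 N).
It fails at once if one of the three vials is lifted (height (world z) of any of vial1, vial2, vial3 above 0.175 m).
It fails at once if something else on the counter is moved by more than 20 mm or lifted (distance of any of spare_vial_a, spare_vial_b, orange_carton, white_carton, blue_carton, jar, cup from where it was at the start of the episode above 0.02 m).
It also fails if it takes over 43 s, if anything falls off the work surface, if the arm or the gripper's body presses on something with over 40 N, if the wrist force passes 120 N, or if a joint passes its speed limit or range.

### The arm

A 6-joint arm with a two-finger parallel gripper is mounted at the origin on the work surface. World frame = base frame: x ahead of the robot, y to its left, z up, the work surface at z = 0. Lengths are in m, angles in rad, forces in N, time in s.
With the tool pointing down it reaches from about 0.225 to 0.875 m from the base axis. Payload 3.4 kg.
Tool frame: the origin (TCP) lies at the very end of the fingers, on their centre line; the grasp point (between the pads) lies 19 mm behind it (grip_depth is the distance from the TCP to the grasp point, in m); x points along the fingers, z is the direction in which the jaws open and shut, and the axes are right-handed (so a half turn about x gives the same grasp; the last joint's range is limited). The gripper opens to 85 mm and grips with 20 to 120 N. Pads are 22 mm wide; open, the fingers measure 114 mm over their backs; the gripper's body (76 mm by 85 mm) begins 54 mm behind the grasp point. The pads swing forward as they close: fully open they stand 13 mm farther back than shut.
Start: joints at [-1.236, 0.276, 1.505, -0, 1.361, -0.121], TCP at [0.253, -0.516, 0.231] pointing down, gripper open.
Joint ranges: [-2.89, 2.89], [-0.75, 2.08], [0.22, 2.7], [-1.18, 4.32], [0.11, 2.71], [-2.7, 2.7]. Speed limits (rad/s): [2.57, 2.57, 3.14, 3.14, 3.14, 3.14].

### API

Orientations are given as a unit quaternion [w, x, y, z].
In Python, from rig import get_state, get_image, sign_off, grip_depth gives the robot as it stands. The module is installed in compiled form; this text tells all that it offers.
- The arm moves only by the tool arm_command, never from a script. Its argument "series" is a list of rows, each an object with "dp": the shift along the tool's x, y, z scaled (see below), a list of three; "angular": the turn, a rotation vector about the tool's x, y, z scaled (see below), a list of three; "gripper": the finger opening in mm, from 0 to 85.4. A call has exactly 8 rows; each row shifts and turns the pose as measured when the row begins, along the tool's axes as they then stand; what a row does not reach is not made up. The controller multiplies each number of a shift by 0.12 m and each number of a turn by 90 degrees. A row lasts 1/8 s, in which the tool goes at most 62.5 mm and 10.7 degrees, less where a joint would pass 70% of its speed; a pose out of reach is approached as far as the arm can. A call with a number of a shift or a turn outside -1 to 1 is refused whole. A call with a gripper value outside its range is refused whole. The fingers move at their own pace and stop on an object; "grip_force" is the grip in N (left out, the last holds). Time passes only in rows, so rows that do not move let the fingers close, or fill a call up. It gives the time, the measured TCP pose, the force and the opening at its end, in the units of the state.
- get_state(): the state, without advancing time (a new reading comes with each control period).
- get_image(name): name is "side" or "top" or "wrist"; returns a dict with "image" (420x560x3 uint8, blue, green, red), "depth" (420x560 float32, m along the optical axis (not along the pixel's ray), 0 where there is no reading), "mtx" (3x3 intrinsics, pixels), "view" (4x4, takes a point from world to camera coordinates); the wrist camera has in their place "mount" (4x4, takes a point from camera to tool coordinates, whose origin is the TCP and whose axes are the tool frame's). Camera axes: x right, y up, looking along -z (the intrinsics and any distortion apply to the point x, -y, -z); pixel columns grow to the right and rows downward; lengths in m; the calibration is good to about 2 mm. A picture is of the moment at which its call begins: read the wrist's pose just before it.
- sign_off(): hands the job in, once; it reports no verdict.
The state is a dict: "clock": time; "qpos": joint angles; "qd": joint speeds; "effort": joint torques, N m; "position": TCP position; "ee_rot": TCP orientation; "contact_force": force on the tool from outside, world axes, zero at the start; "moment": the same for the moment, N m; "width": finger opening in m.
Only numpy, scipy, OpenCV 4.12 (cv2) and the standard library are available. Lean on these libraries where they do the work, as an engineer would, in place of code of your own. Each camera call takes 0.05 s, during which the arm holds its last target. There are 200 camera calls.

## Working session

There is one attempt and no reset: what is moved stays moved. The work goes in short steps, Python scripts to look and compute and a tool call to move; the robot and the scene stay as the last step left them, time stands still between calls to the robot, and variables do not carry over. Pictures are saved under pics/ and viewed, about 8 in all and at most 12, crops included, and the job is handed in when it is done.

Besides the shell and the picture viewer there is one more tool, called after ">>>" as a command line: name --argument value ..., lists and objects as JSON in quotes. arm_command: Moves the arm, as the interface text tells. Its arguments: {"type":"object","properties":{"series":{"type":"array","items":{"type":"object","properties":{"dp":{"type":"array","items":{"type":"number"}},"angular":{"type":"array","items":{"type":"number"}},"gripper":{"type":"number"}}}},"grip_force":{"type":"number"}},"required":["series"]}

```bash
mkdir -p pics
cat > h.py <<'E'
import numpy as np, cv2
from rig import get_state, get_image, sign_off, grip_depth
from scipy.spatial.transform import Rotation as R
def cloud(im):
    d=im["depth"]; h,w=d.shape
    u,v=np.meshgrid(np.arange(w),np.arange(h)); K=im["mtx"]
    p=np.stack([(u-K[0,2])/K[0,0]*d,-(v-K[1,2])/K[1,1]*d,-d],-1)
    T=np.linalg.inv(im["view"]); return p@T[:3,:3].T+T[:3,3]
def proj(im,P):
    P=np.atleast_2d(P); c=P@im["view"][:3,:3].T+im["view"][:3,3]; K=im["mtx"]
    return np.stack([K[0,0]*c[:,0]/-c[:,2]+K[0,2],K[1,1]*-c[:,1]/-c[:,2]+K[1,2]],-1)
def rot(): 
    q=np.array(get_state()["ee_rot"]); return R.from_quat(q[[1,2,3,0]])
E
python3 - <<'E'
from h import *
for n in("top","side"):
    im=get_image(n); cv2.imwrite(f"pics/{n}0.png",im["image"]); np.savez(f"{n}0.npz",**im)
    print(n,im["mtx"].tolist(),np.linalg.inv(im["view"])[:3].round(3).tolist(),[k for k in im])
s=get_state();print(s["clock"],s["position"],rot().as_matrix().round(3).tolist(),grip_depth)
E
```

```text
top [[389.0944581341254, 0.0, 284.3889070783453], [0.0, 389.0944581341254, 209.7214492773016], [0.0, 0.0, 1.0]] [[-0.021, 0.988, -0.151, 0.482], [-1.0, -0.022, -0.006, 0.04], [-0.01, 0.151, 0.989, 1.025]] ['image', 'depth', 'mtx', 'view']
side [[542.3557655516433, 0.0, 273.12674606553713], [0.0, 542.3557655516433, 205.36267468839236], [0.0, 0.0, 1.0]] [[0.971, 0.105, -0.215, 0.382], [-0.238, 0.5, -0.832, -0.844], [0.02, 0.859, 0.511, 0.684]] ['image', 'depth', 'mtx', 'view']
0.1 [ 0.25295872 -0.51585857  0.2305212 ] [[-0.001, 0.898, 0.44], [0.002, 0.44, -0.898], [-1.0, 0.0, -0.002]] 0.0187
```

View pics/top0.png

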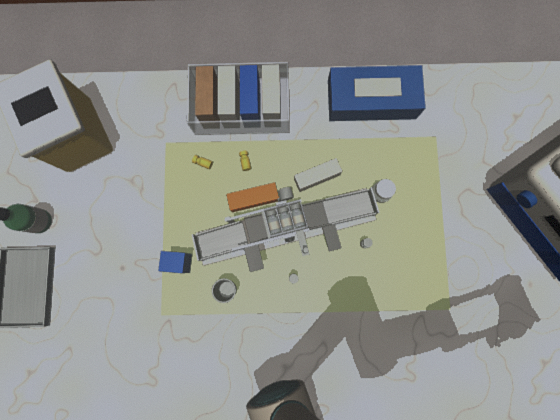

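View pics/side0.png

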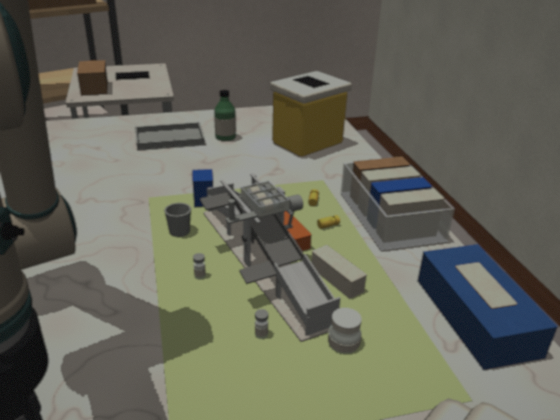

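Run:
```python
from h import *
im=dict(np.load("top0.npz")); c=cloud(im)
cv2.imwrite("pics/topz.png",cv2.resize(im["image"][175:305,180:385],None,fx=3.8,fy=3.8,interpolation=cv2.INTER_CUBIC))
for (u,v) in [(202,247),(368,205),(284,217),(255,250),(255,262),(333,240),(330,230),(304,247),(304,250),(290,238),(366,242),(293,276),(224,288)]:
    print((u,v),c[v,u].round(3))
z=c[...,2]
sub=z[185:280:4,190:384:5]*1000
for i,r in enumerate(sub): print(185+4*i,' '.join('%3d'%max(x,-9) for x in r))
```

```text
(202, 247) [0.541 0.258 0.036]
(368, 205) [ 0.64  -0.169  0.034]
(284, 217) [0.596 0.047 0.168]
(255, 250) [0.527 0.117 0.115]
(255, 262) [0.499 0.116 0.12 ]
(333, 240) [ 0.549 -0.071  0.073]
(330, 230) [ 0.574 -0.065  0.069]
(304, 247) [0.53  0.004 0.146]
(304, 250) [0.521 0.005 0.184]
(290, 238) [0.555 0.034 0.091]
(366, 242) [ 0.544 -0.156  0.049]
(293, 276) [0.464 0.029 0.049]
(224, 288) [0.437 0.207 0.005]
185  -3   1   3  -1   1   0   3   0   1   1   1   5   1   3   2  39  41  41   2   0   1   0  45  45  33   5   5  -1   2   4   1   1   2   0   2   1   0  33  62
189   4   3   0   0   1   0   2   1   1   0   0  40  41  40  38  38  39  43 150 155 149   0  38   9   3   0   4   1   6   2   6   2   2   2   4   5  62  50  58
193  -2  -1  -1   2   0   0  -1   1  40  41  39  38  43  41  38  42  39  41 150 155 151   0   0   1   2  -3   0   5   0   2   4   4  66  56  38  41  51  38  60
197   0   3   1  -1   0   0  -1  -1  39  40  41  42  45  38  42  43  43  40 147 153 150   1   0   0   2   0   2   3  81  73  51  47  45  43  40  38  40  26  45
201   2   3   2   3   0   0   2   0  38  40  
[... 2459 characters left out ...]
  3   0   0   1   0   1   1   1   0   0   4   0   0   2   0
265   9  -1   1   3   0   1   1   0   2   1   2 1024 122 120 118   3   2   1   3   0  -2   2   3   2   1  -1   0   0   1   2   0   1   2   0   1   0   3  -1   0
269   1   0   1   2  -2  -1   1   3   3   0   0   0 123 123   1   1   1   0   0   1   6  -1   0   1   4   1   5   0   0   2   0   3   0   0   0   2   3   1   3
273   0   0   2   1   1   2  -2   3   1   1   2   1   3  -1   1   2   1   1   0   1   2   0  -3   4   2   0   0   4   2   0   2   1   0   2   2   1  -1   0   0
277   0  -1   1   2   5  -1   0   0   0  -1   1   1   0   0   0   0   0   1   2   2  49  47   3   0   1   2   0  -1  -2   2   4   1   4  -1   0   0   2   0   0
```

View pics/topz.png

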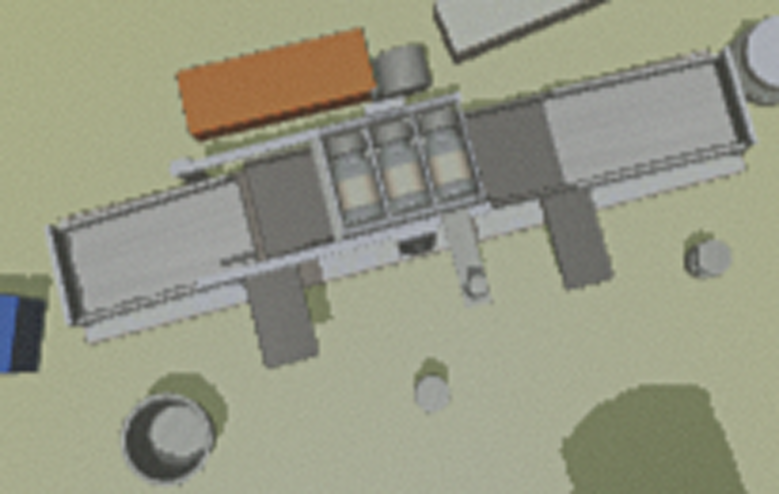

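```bash
cat >> h.py <<'E'
def toF(P,pose):
    x,y,a=pose; d=P[...,:2]-[x,y]; c,s=np.cos(a),np.sin(a)
    return np.stack([d[...,0]*c+d[...,1]*s,-d[...,0]*s+d[...,1]*c,P[...,2]],-1)
def toW(p,pose):
    x,y,a=pose; c,s=np.cos(a),np.sin(a); p=np.asarray(p,float)
    return np.array([x+c*p[0]-s*p[1],y+s*p[0]+c*p[1],p[2]])
E
python3 - <<'E'
from h import *
im=dict(np.load("top0.npz")); c=cloud(im).reshape(-1,3)
pose=np.array([0.595,0.035,-0.23])*[1,1,-1]
a0=np.arctan2(0.541-0.640,0.258+0.169); 
pose=np.array([0.592,0.045,-a0*-1*-1 if 0 else 0.227])
for i in range(15):
    f=toF(c,pose); x,y,z=f.T
    fl=64-(abs(y)*1e3-104)*31/123
    m=(abs(y)>.115)&(abs(y)<.215)&(abs(x)<.045)&(abs(z*1e3-fl)<6)
    b=[]
    for lo in np.r_[np.arange(-.215,-.115,.01),np.arange(.115,.215,.01)]:
        k=m&(y>=lo)&(y<lo+.01)
        if k.sum()>8: b.append((lo+.005,(np.percentile(x[k],3)+np.percentile(x[k],97))/2))
    b=np.array(b); s,o=np.polyfit(b[:,0],b[:,1],1)
    # y: magazine
    k=(abs(x)<.04)&(abs(y)<.07)&(z>.150)&(z<.18)&(x<.02)
    yo=(np.percentile(y[k],1)+np.percentile(y[k],99))/2
    xr=np.percentile(x[k],[1,99]);
    # slope height-based y shift
    zl=(fl-z*1e3)[m&(y>0)].mean(); zr=(fl-z*1e3)[m&(y<0)].mean()
    w=toW([o,yo,0],pose); pose=np.array([w[0],w[1],pose[2]-s])
print(pose,s,o,yo,xr,np.percentile(y[k],[1,99]),zl,zr,m.sum())
f=toF(c,pose);x,y,z=f.T
def box(n,k): print(n,k.sum(),f[k].mean(0).round(4),np.percentile(f[k],[2,98],axis=0).round(4).tolist())
box("pin",(z>.172)&(z<.195)&(x<-.06)&(x>-.1)&(abs(y)<.06))
box("padL",(z>.105)&(z<.13)&(x<-.045)&(x>-.1)&(y>.05)&(y<.14))
box("padR",(z>.06)&(z<.085)&(x<-.045)&(x>-.1)&(y<-.05)&(y>-.14))
for n,p in dict(padL=[-.07,.097,.119],pin=[-.08,-.03,.184],pinEnd=[-.08,.058,.184]).items(): print(n,toW(p,pose))
for n,w in dict(sa=[.464,.029,0],sb=[.544,-.156,0]).items(): print(n,toF(np.array(w),pose))
print(toF(np.array(get_state()["position"]),pose))
k=(z>.02)&(x<-.1)&(x>-.26)&(abs(y)<.25); box("front",k)
E
```

```text
[0.59563541 0.04513725 0.23516883] -1.1218390287954703e-17 -2.7658042704039977e-17 1.0408340855860843e-17 [-0.03325356  0.01941803] [-0.04213156  0.04213156] -0.43297191320028117 -0.48013369799472694 1762
pin 26 [-0.0816 -0.0245  0.1837] [[-0.0865, -0.0301, 0.177], [-0.0762, -0.0193, 0.1881]]
padL 323 [-0.0703  0.0924  0.1195] [[-0.0944, 0.0763, 0.114], [-0.0461, 0.1083, 0.1244]]
padR 272 [-0.0701 -0.1008  0.0702] [[-0.094, -0.1167, 0.0645], [-0.046, -0.0849, 0.0753]]
padL [0.50496047 0.12315682 0.119     ]
pin [ 0.52482763 -0.00267758  0.184     ]
pinEnd [0.504323   0.08290022 0.184     ]
sa [-0.13177224  0.01497893  0.        ]
sb [-0.09708057 -0.18356953  0.        ]
[-0.46396057 -0.46570828  0.2305212 ]
front 1285 [-0.1156  0.0435  0.7786] [[-0.1455, -0.1803, 0.0272], [-0.1029, 0.2117, 1.0248]]
```

>>> arm_command --series '[{"dp": [0, 0, 0], "angular": [0.07, 0, 0], "gripper": 0}, {"dp": [0, 0, 0], "angular": [0.07, 0, 0], "gripper": 0}, {"dp": [0, 0, 0], "angular": [0, 0, 0], "gripper": 0}, {"dp": [0, 0.29, -0.42], "angular": [0, 0, 0], "gripper": 0}, {"dp": [0, 0.29, -0.42], "angular": [0, 0, 0], "gripper": 0}, {"dp": [0, 0.29, -0.42], "angular": [0, 0, 0], "gripper": 0}, {"dp": [0, 0.29, -0.42], "angular": [0, 0, 0], "gripper": 0}, {"dp": [0, 0.29, -0.42], "angular": [0, 0, 0], "gripper": 0}]'

```text
clock: 1.1
position: [0.3655, -0.2271, 0.2281]
ee_rot: [0.553, 0.44, 0.556, -0.438]
contact_force: [1.3, -0.2, -0.3]
width: -0.0003
```

```bash
cat > st.py <<'E'
from h import *
s=get_state(); P=[0.5956,0.0451,0.2352]; M=rot().as_matrix()
print(s["clock"],"F",toF(np.array(s["position"]),P).round(4),"tool x",M[:,0].round(3),"yaw err",round(np.degrees(np.arctan2(M[1,1],M[0,1])-P[2]),2),"force",np.round(s["contact_force"],1),s["width"])
E
python3 st.py
```

```text
1.1 F [-0.2872 -0.2111  0.2281] tool x [-0.     0.005 -1.   ] yaw err -0.21 force [ 1.3 -0.2 -0.3] -0.0002512904370730232
```

>>> arm_command --series '[{"dp": [0, 0.28, -0.42], "angular": [0, 0, 0], "gripper": 0}, {"dp": [0, 0.28, -0.42], "angular": [0, 0, 0], "gripper": 0}, {"dp": [0, 0.28, -0.42], "angular": [0, 0, 0], "gripper": 0}, {"dp": [0, 0.28, -0.42], "angular": [0, 0, 0], "gripper": 0}, {"dp": [0, 0.28, -0.42], "angular": [0, 0, 0], "gripper": 0}, {"dp": [0, 0.28, -0.42], "angular": [0, 0, 0], "gripper": 0}, {"dp": [0, 0, 0], "angular": [0, 0, 0], "gripper": 0}, {"dp": [0, 0, 0], "angular": [0, 0, 0], "gripper": 0}]'

```text
clock: 2.1
position: [0.4934, 0.1293, 0.2297]
ee_rot: [0.559, 0.434, 0.559, -0.431]
contact_force: [-0.6, 0.0, -0.3]
width: -0.0
```

```bash
python3 st.py
python3 - <<'E'
from h import *
im=get_image("wrist"); cv2.imwrite("pics/w1.png",im["image"])
c=im["mount"]
d=im["depth"];K=im["mtx"];h,w=d.shape;u,v=np.meshgrid(np.arange(w),np.arange(h))
p=np.stack([(u-K[0,2])/K[0,0]*d,-(v-K[1,2])/K[1,1]*d,-d],-1)
p=p@c[:3,:3].T+c[:3,3]; W=p@rot().as_matrix().T+np.array(get_state()["position"])
f=toF(W,[0.5956,0.0451,0.2352]).reshape(-1,3)[(d>0).ravel()];x,y,z=f.T
def box(n,k): 
    if k.sum()>5: print(n,k.sum(),f[k].mean(0).round(4),np.percentile(f[k],[2,98],axis=0).round(4).tolist())
box("pin",(z>.172)&(z<.195)&(x<-.06)&(x>-.1)&(abs(y)<.06))
box("padL",(z>.105)&(z<.13)&(x<-.05)&(x>-.11)&(y>.05)&(y<.14))
box("rail",(z>.134)&(z<.146)&(x<-.02)&(x>-.07)&(y>.06)&(y<.12))
box("mag",(z>.155)&(z<.175)&(abs(x)<.05)&(abs(y)<.06))
E
```

```text
2.1 F [-0.0798  0.1057  0.2297] tool x [ 0.003  0.003 -1.   ] yaw err 1.06 force [-0.6  0.  -0.3] -2.575956699379252e-05
pin 395 [-0.0823 -0.0225  0.1809] [[-0.0883, -0.029, 0.1724], [-0.0776, -0.0184, 0.1848]]
padL 1901 [-0.0728  0.0931  0.1191] [[-0.0957, 0.0769, 0.1145], [-0.051, 0.109, 0.1231]]
rail 632 [-0.0384  0.09    0.1387] [[-0.0415, 0.0614, 0.1363], [-0.0355, 0.1188, 0.1401]]
mag 13654 [-0.0005  0.0003  0.1651] [[-0.0341, -0.0416, 0.1563], [0.0329, 0.0431, 0.1689]]
```

View pics/w1.png

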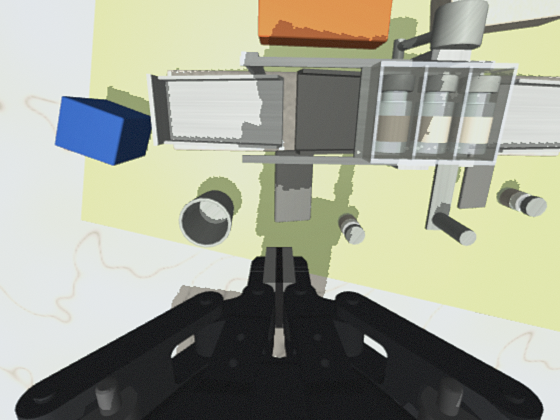

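>>> arm_command --series '[{"dp": [0.4, -0.02, 0.06], "angular": [0, 0, 0], "gripper": 0}, {"dp": [0.4, 0, 0], "angular": [0, 0, 0], "gripper": 0}, {"dp": [0, 0, 0], "angular": [0, 0, 0], "gripper": 0}, {"dp": [0.1, 0, 0], "angular": [0, 0, 0], "gripper": 0}, {"dp": [0.1, 0, 0], "angular": [0, 0, 0], "gripper": 0}, {"dp": [0.1, 0, 0], "angular": [0, 0, 0], "gripper": 0}, {"dp": [0.1, 0, 0], "angular": [0, 0, 0], "gripper": 0}, {"dp": [0, 0, 0], "angular": [0, 0, 0], "gripper": 0}]'

```text
clock: 3.15
position: [0.4977, 0.116, 0.0872]
ee_rot: [0.561, 0.44, 0.554, -0.43]
contact_force: [-0.5, 0.3, -0.1]
width: -0.0
```

```bash
python3 st.py
python3 - <<'E'
from h import *
im=get_image("top"); f=toF(cloud(im),[0.5956,0.0451,0.2352]).reshape(-1,3);x,y,z=f.T
for n,sg in(("L",1),("R",-1)):
    k=(z>.055)&(z<.13)&(x<-.05)&(x>-.094)&(abs(y*sg-.1)<.015); print(n,k.sum(),np.percentile(z[k],[10,50,90]))
E
```

```text
3.15 F [-0.0787  0.0917  0.0872] tool x [ 0.016  0.004 -1.   ] yaw err 0.59 force [-0.5  0.3 -0.1] -4.040355237887039e-05Traceback (most recent call last):
  File "<stdin>", line 4, in <module>
    return _quantile_unchecked(
        a, q, axis, out, overwrite_input, method, keepdims, weights)
    return _ureduce(a,
                    func=_quantile_ureduce_func,
    ...<5 lines>...
                    overwrite_input=overwrite_input,
                    method=method)
    r = func(a, **kwargs)
    result = _quantile(arr,
                       quantiles=q,
    ...<2 lines>...
                       out=out,
                       weights=wgt)
    slices_having_nans = np.isnan(arr[-1, ...])
                                  ~~~^^^^^^^^^
IndexError: index -1 is out of bounds for axis 0 with size 0
```

>>> arm_command --series '[{"dp": [-0.4, 0, 0], "angular": [0, 0, 0], "gripper": 0}, {"dp": [-0.45, 0, 0], "angular": [0, 0, 0], "gripper": 0}, {"dp": [-0.45, 0, 0], "angular": [0, 0, 0], "gripper": 0}, {"dp": [0, 0, 0], "angular": [0, -0.01, 0], "gripper": 0}, {"dp": [0, 0, 0.48], "angular": [0, 0, 0], "gripper": 0}, {"dp": [0, 0, 0.48], "angular": [0, 0, 0], "gripper": 0}, {"dp": [0, 0, 0.48], "angular": [0, 0, 0], "gripper": 0}, {"dp": [0, 0, 0], "angular": [0, 0, 0], "gripper": 0}]'

```text
clock: 4.2
position: [0.5397, -0.0539, 0.2506]
ee_rot: [0.568, 0.435, 0.55, -0.431]
contact_force: [-1.3, 0.8, 0.3]
width: -0.0003
```

```bash
python3 st.py
python3 - <<'E'
from h import *
im=get_image("top"); cv2.imwrite("pics/t2.png",cv2.resize(im["image"][165:305,180:385],None,fx=3.8,fy=3.8,interpolation=cv2.INTER_CUBIC))
f=toF(cloud(im),[0.5956,0.0451,0.2352]).reshape(-1,3);x,y,z=f.T
for n,sg in(("L",1),("R",-1)):
    k=(z>.055)&(z<.13)&(x<-.05)&(x>-.094)&(abs(y*sg-.1)<.015); print(n,k.sum(),k.any() and np.percentile(z[k],[10,50,90]))
E
```

```text
4.2 F [-0.0774 -0.0832  0.2506] tool x [ 0.023 -0.012 -1.   ] yaw err 0.98 force [-1.3  0.8  0.3] -0.00025505682239816165
L 215 [0.06701036 0.07041246 0.07387043]
R 0 False
```

View pics/t2.png

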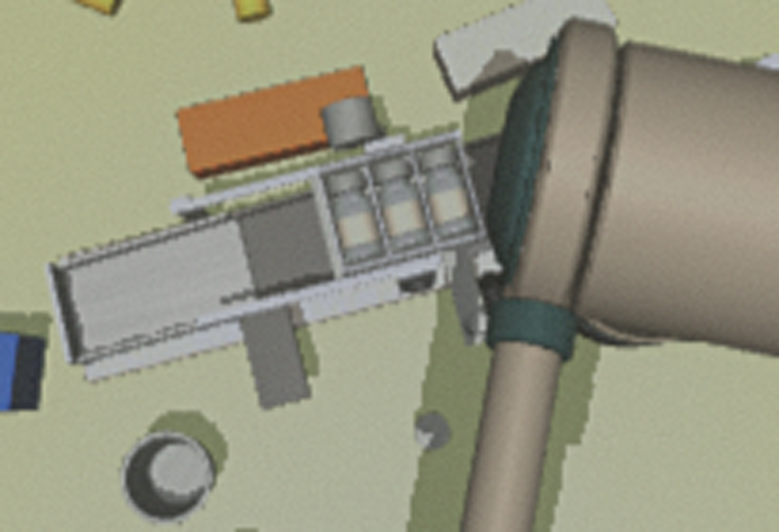

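>>> arm_command --series '[{"dp": [0, 0, 0], "angular": [0, 0.011, -0.012], "gripper": 0}, {"dp": [0.38, -0.02, 0], "angular": [0, 0, 0], "gripper": 0}, {"dp": [0.38, 0, 0], "angular": [0, 0, 0], "gripper": 0}, {"dp": [0, 0, 0], "angular": [0, 0, 0], "gripper": 0}, {"dp": [0, 0, 0], "angular": [0, 0, 0], "gripper": 0}, {"dp": [0, 0, 0], "angular": [0, 0, 0], "gripper": 0}, {"dp": [0, 0, 0], "angular": [0, 0, 0], "gripper": 0}, {"dp": [0, 0, 0], "angular": [0, 0, 0], "gripper": 0}]'

```text
clock: 5.25
position: [0.5392, -0.0458, 0.1628]
ee_rot: [0.562, 0.432, 0.56, -0.428]
contact_force: [1.7, 0.2, 0.1]
width: 0.0001
```

```bash
python3 st.py
python3 - <<'E'
from h import *
im=get_image("side"); cv2.imwrite("pics/s2.png",cv2.resize(im["image"][150:350,180:380],None,fx=3,fy=3,interpolation=cv2.INTER_CUBIC))
E
```

```text
5.25 F [-0.076  -0.0752  0.1628] tool x [ 0.006  0.004 -1.   ] yaw err 1.57 force [1.7 0.2 0.1] 0.0001365813427612837
```

View pics/s2.png

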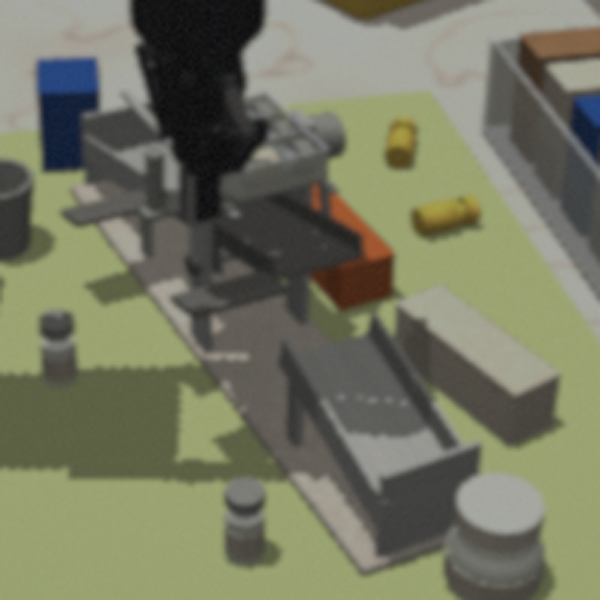

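>>> arm_command --series '[{"dp": [0.04, -0.03, 0], "angular": [0.017, 0, 0], "gripper": 0}, {"dp": [0, 0, -0.1], "angular": [0, 0, 0], "gripper": 0}, {"dp": [0, 0, -0.1], "angular": [0, 0, 0], "gripper": 0}, {"dp": [0, 0, -0.1], "angular": [0, 0, 0], "gripper": 0}, {"dp": [0, 0, -0.1], "angular": [0, 0, 0], "gripper": 0}, {"dp": [0, 0, -0.1], "angular": [0, 0, 0], "gripper": 0}, {"dp": [0, 0, -0.1], "angular": [0, 0, 0], "gripper": 0}, {"dp": [0, 0, -0.1], "angular": [0, 0, 0], "gripper": 0}]'

```text
clock: 6.3
position: [0.5146, 0.039, 0.1578]
ee_rot: [0.556, 0.44, 0.553, -0.437]
contact_force: [-0.1, -2.9, 0.5]
width: -0.0
```

```bash
python3 st.py
```

```text
6.3 F [-0.0802  0.0129  0.1578] tool x [ 0.006  0.001 -1.   ] yaw err -0.06 force [-0.1 -2.9  0.5] -2.3353324344539767e-05
```

>>> arm_command --series '[{"dp": [0, 0, -0.05], "angular": [0, 0, 0], "gripper": 0}, {"dp": [0, 0, -0.05], "angular": [0, 0, 0], "gripper": 0}, {"dp": [0, 0, -0.05], "angular": [0, 0, 0], "gripper": 0}, {"dp": [0, 0, -0.02], "angular": [0, 0, 0], "gripper": 0}, {"dp": [0, 0, -0.02], "angular": [0, 0, 0], "gripper": 0}, {"dp": [0, 0, -0.02], "angular": [0, 0, 0], "gripper": 0}, {"dp": [0, 0, -0.02], "angular": [0, 0, 0], "gripper": 0}, {"dp": [0, 0, -0.02], "angular": [0, 0, 0], "gripper": 0}]'

```text
clock: 7.3
position: [0.5085, 0.0645, 0.158]
ee_rot: [0.56, 0.436, 0.551, -0.439]
contact_force: [0.9, -8.4, -0.8]
width: 0.0002
```

```bash
python3 st.py
```

```text
7.3 F [-0.0802  0.0392  0.158 ] tool x [ 0.008 -0.012 -1.   ] yaw err 0.12 force [ 0.9 -8.4 -0.8] 0.00024400183314781765
```

>>> arm_command --series '[{"dp": [0, 0, -0.03], "angular": [0, 0, 0], "gripper": 0}, {"dp": [0, 0, -0.03], "angular": [0, 0, 0], "gripper": 0}, {"dp": [0, 0, -0.03], "angular": [0, 0, 0], "gripper": 0}, {"dp": [0, 0, -0.03], "angular": [0, 0, 0], "gripper": 0}, {"dp": [0, 0, 0.15], "angular": [0, 0, 0], "gripper": 0}, {"dp": [0, 0, 0.1], "angular": [0, 0, 0], "gripper": 0}, {"dp": [0, 0, 0], "angular": [0, 0, 0], "gripper": 0}, {"dp": [0, 0, 0], "angular": [0, 0, 0], "gripper": 0}]'

```text
clock: 8.3
position: [0.5162, 0.0343, 0.1598]
ee_rot: [0.568, 0.43, 0.544, -0.444]
contact_force: [-0.3, 0.7, 1.1]
width: 0.0001
```

```bash
python3 st.py
```

```text
8.3 F [-0.0797  0.008   0.1598] tool x [ 0.014 -0.037 -0.999] yaw err 0.25 force [-0.3  0.7  1.1] 0.0001227453742451772
```

Back off the pin; now lift and retreat towards the robot, then look.

>>> arm_command --series '[{"dp": [-0.4, 0, 0], "angular": [0, 0, 0], "gripper": 0}, {"dp": [-0.4, 0, 0], "angular": [0, 0, 0], "gripper": 0}, {"dp": [-0.2, -0.3, 0.3], "angular": [0, 0, 0], "gripper": 0}, {"dp": [0, -0.3, 0.3], "angular": [0, 0, 0], "gripper": 0}, {"dp": [0, -0.3, 0.4], "angular": [0, 0, 0], "gripper": 0}, {"dp": [0, -0.3, 0.4], "angular": [0, 0, 0], "gripper": 0}, {"dp": [0, -0.2, 0.4], "angular": [0, 0, 0], "gripper": 0}, {"dp": [0, 0, 0.4], "angular": [0, 0, 0], "gripper": 0}]'

```text
clock: 9.3
position: [0.4125, -0.2582, 0.2936]
ee_rot: [0.571, 0.428, 0.546, -0.439]
contact_force: [1.3, -0.5, 0.2]
width: -0.0001
```

```bash
python3 st.py
python3 - <<'E'
from h import *
im=get_image("top"); cv2.imwrite("pics/t3.png",cv2.resize(im["image"][165:305,180:385],None,fx=3.8,fy=3.8,interpolation=cv2.INTER_CUBIC))
f=toF(cloud(im),[0.5956,0.0451,0.2352]).reshape(-1,3);x,y,z=f.T
def box(n,k): 
    if k.sum()>5: print(n,k.sum(),f[k].mean(0).round(4),np.percentile(f[k],[2,98],axis=0).round(4).tolist())
box("pin",(z>.172)&(z<.195)&(x<-.06)&(x>-.1)&(abs(y)<.09))
box("padL",(z>.055)&(z<.13)&(x<-.05)&(x>-.094)&(abs(y-.1)<.015))
box("padR",(z>.055)&(z<.14)&(x<-.05)&(x>-.094)&(abs(y+.1)<.015))
fl=.064-(abs(y)-.104)*31/123
box("vials",(z>fl+.012)&(z<.1)&(abs(x)<.026)&(y>.11)&(y<.222))
E
```

```text
9.3 F [-0.2487 -0.2523  0.2936] tool x [ 0.018 -0.034 -0.999] yaw err 0.89 force [ 1.3 -0.5  0.2] -0.00014448162796123096
pin 26 [-0.0814  0.0578  0.1834] [[-0.0869, 0.0526, 0.1769], [-0.0761, 0.0626, 0.1867]]
padL 219 [-0.0721  0.1001  0.0704] [[-0.093, 0.086, 0.0646], [-0.0509, 0.1146, 0.0757]]
padR 202 [-0.0722 -0.097   0.1207] [[-0.0932, -0.1086, 0.1165], [-0.0509, -0.0854, 0.1249]]
vials 500 [-0.0017  0.189   0.0644] [[-0.0251, 0.1584, 0.0531], [0.0228, 0.2205, 0.0735]]
```

View pics/t3.png

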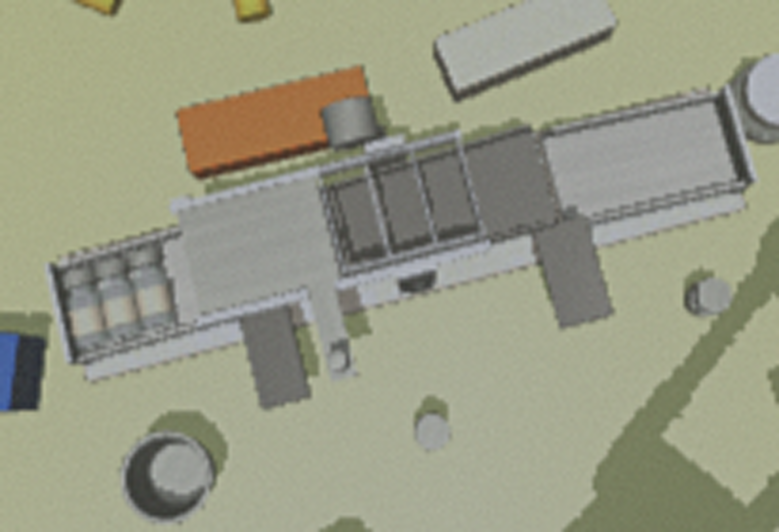

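Run:
```python
from h import *
P=[0.5956,0.0451,0.2352]
for n in("top","side"):
  for t,im in(("before",dict(np.load(n+"0.npz"))),("after",get_image(n))):
    f=toF(cloud(im),P).reshape(-1,3);x,y,z=f.T
    for nm,k in(("pin",(z>.155)&(z<.195)&(x<-.06)&(x>-.1)&(abs(y)<.09)),("arm",(z>.136)&(z<.150)&(x<-.05)&(x>-.075)&(abs(y)<.09)),
        ("plate",(z>.132)&(z<.15)&(abs(x)<.015)&(y>.05)&(y<.2))):
      if k.sum()>4: print(n,t,nm,k.sum(),np.percentile(y[k],[3,50,97]).round(4))
    k=(z<.14)&(z>.055)&(x<-.05)&(x>-.094);
```

```text
top before pin 27 [-0.0299 -0.0244 -0.0193]
top before arm 78 [-0.0321 -0.0243 -0.0168]
top after pin 28 [0.0527 0.0574 0.0625]
top after arm 79 [0.0506 0.0577 0.0654]
top after plate 470 [0.0525 0.0906 0.1285]
side before pin 97 [-0.0311 -0.0277 -0.0206]
side before arm 81 [-0.0332 -0.0267 -0.0162]
side after pin 92 [0.0517 0.0547 0.0616]
side after arm 71 [0.0494 0.0559 0.0661]
side after plate 150 [0.0842 0.1078 0.1315]
```

>>> arm_command --series '[{"dp": [0, 0, 0], "angular": [0, 0, 0], "gripper": 0}, {"dp": [0, 0, 0], "angular": [0, 0, 0], "gripper": 0}, {"dp": [0, 0, 0], "angular": [0, 0, 0], "gripper": 0}, {"dp": [0, 0, 0], "angular": [0, 0, 0], "gripper": 0}, {"dp": [0, 0, 0], "angular": [0, 0, 0], "gripper": 0}, {"dp": [0, 0, 0], "angular": [0, 0, 0], "gripper": 0}, {"dp": [0, 0, 0], "angular": [0, 0, 0], "gripper": 0}, {"dp": [0, 0, 0], "angular": [0, 0, 0], "gripper": 0}]'

```text
clock: 10.45
position: [0.414, -0.254, 0.2927]
ee_rot: [0.571, 0.427, 0.548, -0.438]
contact_force: [0.6, 0.5, -0.6]
width: 0.0002
```

```bash
python3 st.py; python3 -c "
from rig import sign_off; print(sign_off())"
```

```text
10.45 F [-0.2463 -0.2485  0.2927] tool x [ 0.017 -0.031 -0.999] yaw err 1.11 force [ 0.6  0.5 -0.6] 0.00024039334188435014
the job is handed in; nothing more can be done
None
```

I pressed the raised left pad until the gate rocked over. I then pushed the shutter pin to the feeder's left until it resisted, backed off and lifted clear. The job is handed in at about 10.5 s of the 43 s allowed.

**Gate:** the last top picture put the left pad at 70 mm and the right pad at about 121 mm, so the gate lies on its other stop.

**Vials:** all three lie in the left chute, spanning about 158–221 mm from the feeder's middle. I did not measure their speed, only gave them over a second to settle.

**Clearance:** the arm stands well clear, with only about 1 N of noise on the force reading. By eye, the spare vials, cup, cartons and jar in view look unmoved; I did not measure them.

**Shutter (checks disagree):**
- The pin ended at y of about 58 mm, which matches the full 88 mm opening.
- Both cameras showed only about 82 mm of travel, because the pin first measured about 5 mm left of where it should stand when shut.
- Either reading is past the 80 mm needed, and the push force rose to about 8 N at the end, as at a stop, so I did not push it again.

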